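# Test and reset the lab bench's emergency stop

## Robot

A 7-joint arm with a two-finger parallel gripper is mounted at the origin on the work surface. World frame = base frame: x ahead of the robot, y to its left, z up, the work surface at z = 0. Lengths are in m, angles in rad, forces in N, time in s.
With the tool pointing down it reaches from about 0.425 to 0.925 m from the base axis. Payload 6.8 kg.
Tool frame: the origin (TCP) lies on the front face of the gripper's body, between the roots of the fingers; the fingertips stand 73 mm ahead of it and the grasp point (between the pads) lies 54 mm ahead of it (env.nose_length is the distance from the TCP to the fingertips, in m); z points along the fingers, y is the direction in which the jaws open and shut (so a half turn about z gives the same grasp; the last joint's range is limited). The gripper opens to 85 mm and grips with 20 to 120 N. Pads are 22 mm wide; open, the fingers measure 114 mm over their backs; the gripper's body (76 mm by 85 mm) begins 54 mm behind the grasp point. The pads swing forward as they close: fully open they stand 13 mm farther back than shut.
Start: joints at [1.14, 0.477, 0.022, 1.555, -0.011, 1.109, -0.083], TCP at [0.214, -0.64, 0.304] pointing down, gripper open.
Joint ranges: [-2.96, 2.96], [-0.34, 2.1], [-1.41, 1.46], [0.24, 2.44], [-1.37, 4.51], [0.17, 1.92], [-2.96, 2.96]. Speed limits (rad/s): [2.39, 2.39, 3.14, 3.14, 3.14, 3.14, 3.14].

## Interface

Orientations are given as a unit quaternion [w, x, y, z].
In Python, from cell import env, kin, camera, calibration, job gives the robot as it stands. The module is installed in compiled form; this text tells all that it offers. Calls block until the motion is done:
- env.reach(position, orientation): joint-space move of the TCP to a pose.
- env.movel(position, velocity=0.15, rot=None, stop_force=None): straight line of the TCP; rot=None keeps the orientation; velocity is the mean speed in m/s. With stop_force (N) it stops when the force on the tool has changed by that much, and returns True; else False.
- env.goto_joints(angles): joint-space move.
- env.grip(opening, f_grip=None): finger opening in m; f_grip is the grip in N (None keeps the last); returns when the fingers have stopped.
- env.dwell(seconds).
- kin.inverse_kinematics(position, orientation): joint angles nearest the present ones, or None.
- env.get_state(): the state.
- camera(name): name is "scene" or "top" or "wrist"; returns (picture, depth): 384x512x3 uint8, blue, green, red; 384x512 float32, m along the optical axis (not along the pixel's ray), 0 where there is no reading.
- calibration(name): a dict with "fx", "fy", "cx", "cy" (pixels), "rvec" (rotation vector, rad) and "tvec" (3), from world to camera coordinates, as OpenCV has them. Camera axes: x right, y down, z forward; pixel columns grow to the right and rows downward; lengths in m; the calibration is good to about 2 mm. A picture is of the moment at which its call begins: read the wrist's pose just before it. calibration takes no time and is no camera call; for the wrist camera it gives the pose at the moment of the call.
A pose or a line that the arm cannot do raises env.PlanningError and nothing moves.
- job.job_done(): hands the job in, once; it reports no verdict.
The state is a dict: "time": time; "qpos": joint angles; "joint_velocities": joint speeds; "joint_torque": joint torques, N m; "tcp_pos": TCP position; "orientation": TCP orientation; "force": force on the tool from outside, world axes, zero at the start; "torque": the same for the moment, N m; "opening": finger opening in m.
Only numpy, scipy, OpenCV 4.12 (cv2) and the standard library are available. Lean on these libraries where they do the work, as an engineer would, in place of code of your own. Each camera call takes 0.05 s, during which the arm holds its last target. There are 200 camera calls.

## Task

Test the emergency stop of this lab bench: with the fingertips, press the red mushroom button on the yellow box in until it latches down, then push its raised bar round clockwise (seen from above, as the white arrows show) until the button pops back out and let go of it. Then press the green start button on the grey box fully in to bring the power back, and finish clear of everything. Only touch and push: do not squeeze or force the red button, do not press start while the red button is still in, and leave the meter, reel, jar and screwdriver alone.

Things in the scene. Friction and masses are not known exactly. Their poses are not given: they have to be found in the camera images.
- stop_box: yellow fixed box, 100 x 100 mm, 65 mm high, origin at the centre of its underside on the bench, z up. On its top centre: a black collar (52 mm across, 6 mm high), over it the red mushroom button. The button's axis is the box's vertical centre line. The box stands left or right of the middle, turned up to about 35 degrees either way.
- stop_bar_top (a point): centre of the top face of the raised bar on the red button (on its axis); moves and turns with it. x runs along the bar, z up. Bar 54 mm long (x), 12 mm wide (y), 20 mm high, white line along its top, on the flat top of the red disc (60 mm across, 13 mm thick). This point is 115 mm above the bench when out, 107 when latched. Clockwise: push the bar's +x end towards -y, or its -x end towards +y.
- stop_press (a joint): how far the red button is pressed in, m: 0 out, 0.008 fully in. A snap spring resists with about 8 N at first, falling to nothing at 0.004; past that it snaps in and stays. The disc's top is 95 mm above the bench when out, 87 mm latched: it rises as it pops out, so keep a fingertip beside the bar above 95 mm. Over 40 N of finger force on it is forcing it.
- stop_twist (a joint): how far the red head and its bar are turned clockwise seen from above, rad: 0 at rest, 0.9 at most; a spring turns it back to 0. The twist lifts a latched button, which pops out at about 0.6 rad; it takes up to about 0.07 N m (3.5 N at 20 mm from the axis). It cannot be pressed fully in while turned.
- start_box: grey fixed box, 90 x 90 mm and 50 mm high, origin at the centre of its underside on the bench, z up, with the green start button in a black ring (48 mm across, 12 mm high) on its top centre. It stands on the other side of the middle from the yellow box.
- start_top (a point): centre of the top face of the round green start button (32 mm across), 72 mm above the bench when out; moves with it.
- start (a joint): how far the green button is pressed in, m: 0 out, 0.006 fully in. A spring resists with 1.5 N at first and 5 N fully in, and pushes it back out.
- meter: orange and black hand-held meter lying on the bench, 150 x 75 x 35 mm, loose; origin at the centre of its underside, x along it. Leave alone.
- reel: aluminium reel standing on its flange, 60 mm across, 46 mm high, loose; origin at the centre of its underside. Leave alone.
- jar: jar with a blue cap, 48 mm across, 60 mm high, loose; origin at the centre of its underside. Leave alone.
- driver: screwdriver lying on the bench beyond the boxes, loose; x along it. Leave alone.
There are look-alikes about, which are no part of the job. Of the things shaped like the stop_box, the yellow one is meant.

How it is judged:
On the way, in this order (a step that is already met when the one before it is completed fails the run):
1. the red stop button is pressed in until it latches (value of joint stop_press above 0.007 m), for 0.15 s.
2. its head is twisted clockwise past 0.45 rad (value of joint stop_twist above 0.45 rad), for 0.02 s.
3. the red button has popped out and turned back, and is let go (value of joint stop_press below 0.001 m and value of joint stop_twist below 0.1 rad and contact force between anything else and stop_press below 0.3 N), for 0.1 s.
4. the green start button is pressed fully in (value of joint start above 0.0045 m), for 0.05 s.
At the end, for the whole second after the job is handed in: the red button is out (within 1 mm) and turned back (within 0.1 rad), the green button is out again (within 1 mm), and the meter, reel, jar and screwdriver are within 20 mm of where they began (value of joint each of stop_press, start below 0.001 m and value of joint stop_twist below 0.1 rad and distance of each of meter, reel, jar, driver from where it was at the start of the episode below 0.02 m); the robot touches nothing.
It fails at once if the red button is squeezed or forced (over 40 N) (contact force between the fingers and stop_press above 40 N).
It fails at once if start is pressed while the red button is in (value of joint start above 0.003 m and value of joint stop_press above 0.004 m).
It fails at once if a bystander is moved more than 20 mm or lifted (distance of any of meter, reel, jar, driver from where it was at the start of the episode above 0.02 m).
It also fails if it takes over 48 s, if anything falls off the work surface, if the arm or the gripper's body presses on something with over 40 N, if the wrist force passes 120 N, or if a joint passes its speed limit or range.

## Working session

There is one attempt and no reset: what is moved stays moved. The work goes in short steps, each a Python script; the robot and the scene stay as the last script left them, time stands still between calls to the robot, and variables do not carry over. Pictures are saved under pics/ and viewed, about 8 in all and at most 12, crops included, and the job is handed in when it is done.

```bash
mkdir -p pics; cat > h.py <<'E'
import numpy as np, cv2
from cell import env, kin, camera, calibration, job
def cloud(name):
    c=calibration(name); im,d=camera(name)
    R=cv2.Rodrigues(np.array(c["rvec"],float))[0]; t=np.array(c["tvec"],float).ravel()
    v,u=np.indices(d.shape)
    P=np.stack([(u-c["cx"])/c["fx"]*d,(v-c["cy"])/c["fy"]*d,d],-1)
    W=(P-t)@R
    W[d==0]=np.nan
    return im,d,W
E
python3 - <<'E'
from h import *
for n in("scene","top"):
    im,d,W=cloud(n); cv2.imwrite(f"pics/{n}0.png",im); np.savez(f"{n}0.npz",im=im,d=d,W=W)
s=env.get_state(); print(s)
for n in("scene","top"): print(calibration(n))
E
```

```text
{'time': 0.1, 'qpos': array([ 1.13990624,  0.4777282 ,  0.02232526,  1.55636027, -0.01146501,
        1.10927573, -0.08311235]), 'joint_velocities': array([-0.00171281, -0.00222796,  0.00086667, -0.00270177,  0.0006943 ,
       -0.00073396, -0.00100765]), 'joint_torque': array([ 4.61562551e-03, -5.97759354e+01,  1.61376983e+00, -2.81953114e+01,
        1.28133874e-02,  4.99482368e-03,  5.69760618e-05]), 'tcp_pos': array([ 0.21398833, -0.63974747,  0.30301204]), 'orientation': array([-7.96501197e-04,  9.87000628e-01,  1.60714298e-01, -2.02145880e-04]), 'force': array([-0.57798622, -0.23098235,  0.45224603]), 'torque': array([-0.01411182, -0.00931903,  0.01541409]), 'opening': 0.08550736251407096}
{'fx': 351.4168786802198, 'fy': 351.4168786802198, 'cx': 256.2695440235554, 'cy': 188.334007646537, 'rvec': array([ 1.54970521,  1.84890686, -0.92974337]), 'tvec': array([ 0.11203515, -0.22966737,  1.32534371])}
{'fx': 475.51545282650903, 'fy': 475.51545282650903, 'cx': 254.49007013628315, 'cy': 192.20240859286758, 'rvec': array([ 2.1440048 , -2.12017534,  0.21087482]), 'tvec': array([-0.0138494 ,  0.52770087,  1.47156867])}
```

View pics/scene0.png

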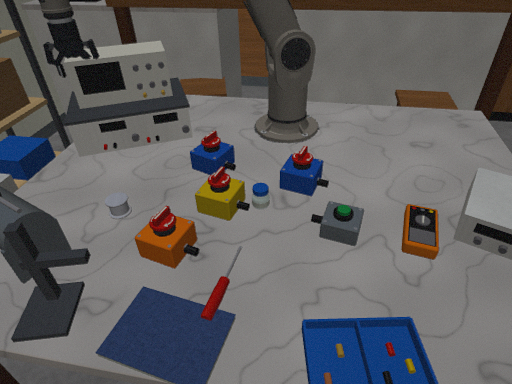

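View pics/top0.png

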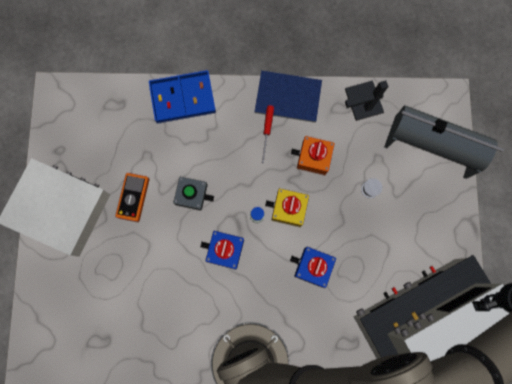

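The top view shows the yellow box at about (291,206), the start box at (190,192), the jar at (257,214) and the orange look-alike at (316,155). The scene view agrees, with yellow at (220,195) and green at (343,212). Next I'll measure from both views.

```bash
python3 - <<'E'
from h import *
for n,(yu,yv),(gu,gv) in(("top",(291,206),(190,192)),("scene",(220,182),(343,212))):
    z=np.load(n+"0.npz"); im,W=z["im"].astype(int),z["W"]; b,g,r=im[...,0],im[...,1],im[...,2]
    v,u=np.indices(b.shape)
    red=(r>110)&(g<60)&(b<70)&(np.hypot(u-yu,v-yv)<17)
    yel=(r>110)&(g>90)&(b<70)&(np.hypot(u-yu,v-yv)<45)
    gr=(g>90)&(r<80)&(b<110)&(np.hypot(u-gu,v-gv)<14)
    for k,m in(("red",red),("yel",yel),("green",gr)):
        p=W[m]; p=p[np.isfinite(p[:,0])]
        print(n,k,m.sum(),np.median(p,0).round(4),((np.nanmin(p,0)+np.nanmax(p,0))/2).round(4),np.percentile(p[:,2],[5,50,95]).round(3))
    w=(im.min(-1)>150)&(np.hypot(u-yu,v-yv)<14)
    p=W[w]; print("white",w.sum(),p.mean(0) if len(p) else "")
    if n=="top":
        yt=yel|red|w
        cnt=np.argwhere(yel)[:,::-1].astype(np.float32); print(cv2.minAreaRect(cnt))
E
python3 - <<'E'
from h import *
# go above yellow-ish, check reach & look
s=env.get_state()
z=np.load("top0.npz");W=z["W"];c=W[206,291];g=W[192,190];print(c,g,s["orientation"])
print(kin.inverse_kinematics([c[0]-0.05,c[1],0.33],[0,1,0,0]),kin.inverse_kinematics([g[0],g[1],0.33],[0,1,0,0]))
E
```

```text
top red 139 [ 0.4792 -0.117   0.0952] [ 0.48   -0.1192  0.1025] [0.09  0.095 0.115]
top yel 678 [ 0.4728 -0.1165  0.0649] [ 0.5232 -0.1187  0.0696] [0.059 0.065 0.072]
top green 65 [0.5247 0.1983 0.0721] [0.5249 0.1983 0.0712] [0.069 0.072 0.076]
white 0 
((293.14117431640625, 191.86471557617188), (31.454919815063477, 61.282859802246094), 12.528807640075684)
scene red 106 [ 0.4897 -0.1138  0.0955] [ 0.4819 -0.121   0.105 ] [0.094 0.095 0.115]
scene yel 506 [ 0.5044 -0.1063  0.0656] [ 0.4659 -0.1342  0.0349] [0.063 0.066 0.067]
scene green 81 [0.5244 0.2001 0.0729] [0.5239 0.2002 0.0726] [0.071 0.073 0.074]
white 2 [ 0.49689353 -0.10485712  0.09748787]
[ 0.47357618 -0.11812761  0.11925083] [0.52127102 0.19467453 0.07357541] [-7.96501197e-04  9.87000628e-01  1.60714298e-01 -2.02145880e-04]
[ 0.45592548  0.07607962 -0.34027263  2.03716448  0.02954223  1.03288732
 -1.46937208] [ 0.2004373   0.37227194 -0.84382481  1.76937586  0.30425956  1.13652028
 -2.31019124]
```

```bash
python3 - <<'E'
from h import *
z=np.load("scene0.npz");W=z["W"]
print("stack top z",np.nanmax(W[50:140,100:185,2]), W[50:140:20,100:185:20].reshape(-1,3).round(2)[:8])
s=env.get_state()
env.movel(s["tcp_pos"]+[0,0,0.12])
q=[0,1,0,0]
env.reach([0.46,-0.119,0.36],q)
env.grip(0.0)
print(env.get_state()["time"],env.get_state()["tcp_pos"],env.get_state()["opening"],env.get_state()["qpos"])
im,d,W=cloud("wrist"); cv2.imwrite("pics/w1.png",im); np.savez("w1.npz",im=im,d=d,W=W)
c=calibration("wrist"); R=cv2.Rodrigues(c["rvec"])[0]; print("cam",-R.T@c["tvec"],R.round(2))
E
```

```text
stack top z 0.3001240794258516 [[ 0.12 -0.6   0.3 ]
 [ 0.12 -0.54  0.3 ]
 [ 0.11 -0.47  0.3 ]
 [ 0.1  -0.4   0.3 ]
 [-1.2  -0.88 -0.09]
 [ 0.21 -0.56  0.26]
 [ 0.18 -0.51  0.26]
 [ 0.14 -0.46  0.25]]
3.8917 [ 0.46000702 -0.11900789  0.36002824] 0.00013007540300037236 [ 0.49182855  0.11538216 -0.39863461  1.92405421  0.04990183  1.11161467
 -1.49732253]
cam [ 0.53387193 -0.11874915  0.42920671] [[ 0.   -1.   -0.  ]
 [-0.96 -0.    0.29]
 [-0.29  0.   -0.96]]
```

View pics/w1.png

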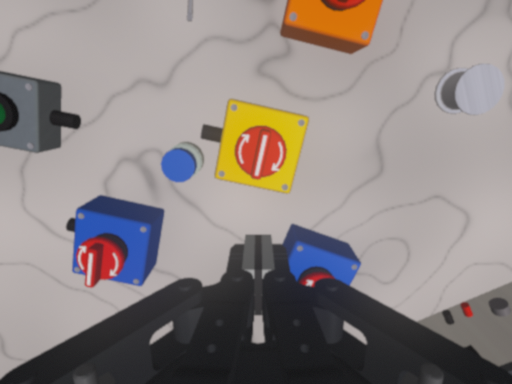

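The wrist view shows the red button at (261,152). The bar runs from about (265,136) to (257,174), and the jar is left of the box at (181,162).

```bash
python3 - <<'E'
from h import *
for n,(cu,cv) in(("w1",(261,152)),("scene0",(220,180)),("top0",(291,206))):
    z=np.load(n+".npz"); W=z["W"]; im=z["im"].astype(int)
    near=np.hypot(W[...,0]-.48,W[...,1]+.119)<.045
    b=near&(W[...,2]>.109)&(W[...,2]<.13); p=W[b]
    print(n,len(p))
    if len(p)>5:
        r=cv2.minAreaRect((p[:,:2]*1000).astype(np.float32)); m=p[:,:2].mean(0)
        e,V=np.linalg.eigh(np.cov((p[:,:2]-m).T)); print("bar",m,p[:,2].mean(),V[:,1],r)
    d=near&(W[...,2]>.09)&(W[...,2]<.1)
    r=cv2.minEnclosingCircle((W[near&(W[...,2]>.088)&(W[...,2]<.13)][:,:2]*1000).astype(np.float32)); print("disc",r)
    y=(W[...,2]>.055)&(W[...,2]<.07)&(np.hypot(W[...,0]-.48,W[...,1]+.119)<.08)&(im[...,2]>110)&(im[...,1]>90)&(im[...,0]<80)
    print("box",y.sum(),cv2.minAreaRect((W[y][:,:2]*1000).astype(np.float32)))
E
```

```text
w1 549
bar [ 0.48072689 -0.12106299] 0.11415106420436848 [-0.97753723  0.2107628 ] ((479.5904235839844, -120.93417358398438), (11.96139907836914, 53.8602180480957), 77.60916137695312)
disc ((479.71136474609375, -120.70391845703125), 29.809009552001953)
box 3958 ((480.7947082519531, -120.63804626464844), (98.85576629638672, 97.3769760131836), 77.5765609741211)
scene0 78
bar [ 0.484887   -0.11930483] 0.11422511152054311 [-0.96806509  0.25069898] ((482.0721435546875, -120.24026489257812), (11.2926025390625, 52.816802978515625), 77.45052337646484)
disc ((482.5594177246094, -119.46798706054688), 29.55183219909668)
box 509 ((480.7749938964844, -120.45285034179688), (97.47447967529297, 100.86717987060547), 77.66783142089844)
top0 68
bar [ 0.48006717 -0.12104738] 0.11462496387630869 [-0.97677733  0.21425697] ((480.47906494140625, -121.12642669677734), (11.268163681030273, 53.75913619995117), 78.04019165039062)
disc ((480.46453857421875, -120.86157989501953), 29.49981689453125)
box 621 ((481.5095520019531, -120.68120574951172), (98.9862060546875, 100.71061706542969), 77.8988265991211)
```

```bash
cat >> h.py <<'E'
C=np.array([0.4803,-0.1207]); PSI=np.arctan2(-0.213,0.977)
quat=lambda p:[0,np.cos(p/2),np.sin(p/2),0]
def st(msg=""):
    s=env.get_state(); print(msg,round(s["time"],2),"tip",(s["tcp_pos"]-[0,0,env.nose_length]).round(4),"F",s["force"].round(1),"T",s["torque"].round(2),"op",round(s["opening"],4),"q7",s["qpos"][6].round(2)); return s
E
python3 - <<'E'
from h import *
n=env.nose_length; print(n)
env.reach([*C,0.15+n],quat(PSI)); st("above")
env.movel([*C,0.122+n],velocity=0.05); st()
r=env.movel([*C,0.103+n],velocity=0.015,stop_force=20); st(f"stop {r}")
env.dwell(0.3); st()
env.movel([*C,0.15+n],velocity=0.1); st("up")
im,d,W=cloud("wrist"); cv2.imwrite("pics/w2.png",im)
near=np.hypot(W[...,0]-C[0],W[...,1]-C[1])<.035
h=W[near][:,2]; print(np.histogram(h[(h>.06)&(h<.14)],np.arange(.06,.14,.004)))
E
```

```text
0.0726
above 4.56 tip [ 0.4808 -0.1207  0.1507] F [-1.2  0.2  0. ] T [ 0.05 -0.01 -0.  ] op 0.0 q7 -1.81
 5.27 tip [ 0.4804 -0.1207  0.1219] F [-0.3 -0.2 -0. ] T [ 0.05 -0.05  0.05] op 0.0002 q7 -1.83
stop True 6.24 tip [ 0.4804 -0.1207  0.1069] F [-2.8  1.1  7.7] T [0.06 0.5  0.  ] op -0.0001 q7 -1.85
 6.54 tip [ 0.4804 -0.1207  0.107 ] F [-2.8  1.3  8.2] T [ 0.09  0.52 -0.  ] op 0.0004 q7 -1.85
up 7.12 tip [ 0.4801 -0.1207  0.1497] F [ 0.6 -0.2 -0.4] T [-0.03 -0.    0.03] op -0.0003 q7 -1.81
(array([ 362,  828,    0,    0,   10,  245, 3176,   64,   27,   21,   88,
        919,   18,    0,    0,    0,    0,    0,    0,    0]), array([0.06 , 0.064, 0.068, 0.072, 0.076, 0.08 , 0.084, 0.088, 0.092,
       0.096, 0.1  , 0.104, 0.108, 0.112, 0.116, 0.12 , 0.124, 0.128,
       0.132, 0.136, 0.14 ]))
```

View pics/w2.png

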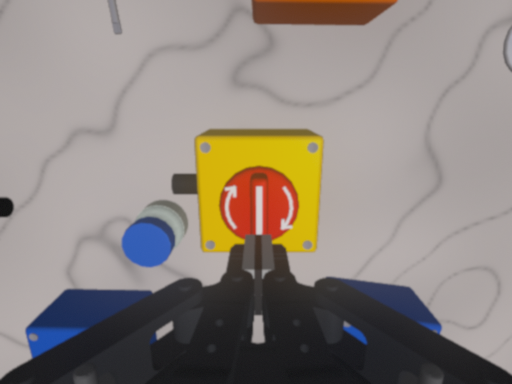

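Latched: the disc is at 86 mm and the bar at 106 mm. The bar at (259,205) is in line with the tool. Next I'll straddle the bar loosely and turn clockwise, first giving the tool a half turn to make room for joint 7.

```bash
python3 - <<'E'
from h import *
n=env.nose_length
env.movel([*C,0.2+n]); env.reach([*C,0.2+n],quat(PSI+np.pi)); env.grip(0.021); st("turned")
env.movel([*C,0.125+n],velocity=0.1); 
r=env.movel([*C,0.0985+n],velocity=0.03,stop_force=10); st(f"down {r}")
if not r:
    for a in np.radians(range(5,66,5)):
        r=env.movel([*C,0.0985+n],velocity=0.05,rot=quat(PSI+np.pi-a),stop_force=15); st(f"a={np.degrees(a):.0f} {r}")
        if r: break
E
```

```text
turned 10.38 tip [ 0.4803 -0.1207  0.2   ] F [-0.4 -0.2  0.2] T [-0.01  0.05  0.02] op 0.021 q7 1.03
down False 12.31 tip [ 0.4804 -0.1207  0.0986] F [-0.1 -1.2  0. ] T [-0.02 -0.05  0.01] op 0.0209 q7 0.89
a=5 False 12.56 tip [ 0.4804 -0.1208  0.0987] F [0.  0.7 0.1] T [-0.01 -0.03 -0.01] op 0.0208 q7 0.81
a=10 False 12.81 tip [ 0.4803 -0.1207  0.0986] F [-0.5 -0.3  0.3] T [-0.03  0.04  0.02] op 0.021 q7 0.74
a=15 False 13.06 tip [ 0.4803 -0.1207  0.0985] F [-0.4  0.2 -0.1] T [-0.02 -0.02  0.05] op 0.0211 q7 0.66
a=20 False 13.31 tip [ 0.4802 -0.1209  0.0985] F [ 0.8 -0.4 -0.5] T [-0.09  0.06  0.04] op 0.0211 q7 0.59
a=25 False 13.56 tip [ 0.4803 -0.1211  0.0985] F [-0.4 -1.4 -0. ] T [-0.4  -0.07  0.01] op 0.021 q7 0.52
a=30 False 13.81 tip [ 0.4803 -0.121   0.0985] F [ 0.6 -2.9 -0.5] T [-0.59 -0.11  0.05] op 0.0209 q7 0.44
a=35 False 14.06 tip [ 0.4804 -0.1209  0.0987] F [ 1.2 -2.9  2.4] T [-0.61  0.01  0.1 ] op 0.0212 q7 0.37
a=40 False 14.31 tip [ 0.4805 -0.1208  0.0988] F [-0.3 -2.9  5.6] T [-0.66  0.18  0.11] op 0.0211 q7 0.29
a=45 False 14.56 tip [ 0.4804 -0.1207  0.0987] F [-0.6 -2.8  5.4] T [-0.58  0.2   0.02] op 0.0208 q7 0.22
a=50 False 14.81 tip [ 0.4804 -0.1206  0.0987] F [-0.6 -2.4  4.2] T [-0.54  0.25  0.07] op 0.0212 q7 0.14
a=55 False 15.06 tip [ 0.4804 -0.1205  0.0985] F [-1.1 -1.5  3.8] T [-0.39  0.07  0.03] op 0.0208 q7 0.07
a=60 False 15.31 tip [ 0.4803 -0.1204  0.0984] F [ 0.  -0.4  2.3] T [-0.19  0.05  0.07] op 0.0208 q7 -0.01
a=65 False 15.56 tip [ 0.4803 -0.1203  0.0984] F [0.9 0.8 1.3] T [ 0.02 -0.07  0.04] op 0.0213 q7 -0.08
```

```bash
python3 - <<'E'
from h import *
im,d,W=cloud("wrist"); cv2.imwrite("pics/w3.png",im)
z=W[...,2]; near=np.hypot(W[...,0]-C[0],W[...,1]-C[1])<.032
h=z[near]; print(np.histogram(h[(h>.06)&(h<.14)],np.arange(.06,.14,.004)))
m=near&(z>.1)&(z<.12)&(im[...,2]>100)&(im[...,1]<80);print(m.sum(),np.median(z[m]) if m.any() else'')
E
```

```text
(array([ 475,  860,   44,    0,    0,    5,  155, 1493, 1913,  142,  217,
        351, 1197, 1582,  299,  320,  345,  247,  663,  275]), array([0.06 , 0.064, 0.068, 0.072, 0.076, 0.08 , 0.084, 0.088, 0.092,
       0.096, 0.1  , 0.104, 0.108, 0.112, 0.116, 0.12 , 0.124, 0.128,
       0.132, 0.136, 0.14 ]))
1686 0.11148077802284567
```

View pics/w3.png

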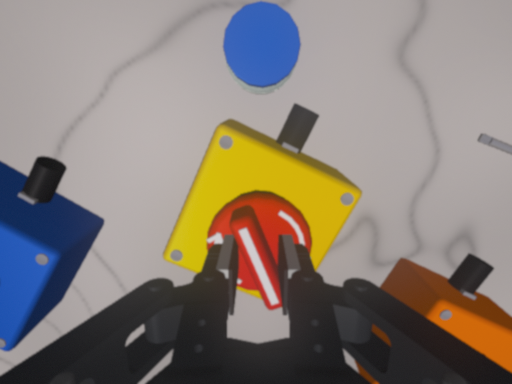

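The bar has turned about 0.73 rad, from (242,215) to (272,300) against the fingers. Its top is at about 111 mm, so it is well on its way out. I'll go a little further, then follow it back and measure.

```bash
cat >> h.py <<'E'
def meas():
    im,d,W=cloud("wrist"); z=W[...,2]; r=np.hypot(W[...,0]-C[0],W[...,1]-C[1])
    red=(im[...,2]>100)&(im[...,1]<80)&(im[...,0]<80)
    h=z[red&(r<.03)]; a=h[(h>.08)&(h<.1)]; b=h[(h>.102)&(h<.12)]
    print("disc z",np.median(a).round(4),"bar z",np.median(b).round(4),len(a),len(b)); return im,d,W
E
python3 - <<'E'
from h import *
n=env.nose_length
def rot(a): env.movel([*C,0.0985+n],velocity=0.05,rot=quat(PSI+np.pi-np.radians(a)),stop_force=15); st(f"a={a}"); meas()
rot(68)
for a in (55,40,20,0): rot(a)
E
```

```text
a=68 15.86 tip [ 0.4804 -0.1203  0.0984] F [1.6 0.9 0.4] T [ 0.27 -0.25  0.05] op 0.021 q7 -0.13
disc z 0.0939 bar z 0.1133 3034 1730
a=55 16.28 tip [ 0.4802 -0.1206  0.0984] F [ 0.6  2.3 -0.4] T [ 0.32 -0.16  0.01] op 0.0212 q7 0.06
disc z 0.0939 bar z 0.1134 3039 1708
a=40 16.74 tip [ 0.4801 -0.1209  0.0984] F [0.1 0.2 0.2] T [0.06 0.06 0.02] op 0.0212 q7 0.28
disc z 0.0938 bar z 0.1133 3057 1740
a=20 17.29 tip [ 0.4802 -0.1209  0.0984] F [-0.  -0.6 -0.3] T [-0.09  0.06 -0.01] op 0.021 q7 0.58
disc z 0.0939 bar z 0.1133 3042 1822
a=0 17.84 tip [ 0.4803 -0.1207  0.0985] F [ 0.3  0.5 -0.3] T [ 0.01 -0.05  0.01] op 0.0209 q7 0.88
disc z 0.0939 bar z 0.1135 3213 1696
```

It has popped out. Now I'll lift off and check that the button is out and turned back.

```bash
python3 - <<'E'
from h import *
n=env.nose_length
env.movel([*C,0.2+n]); env.grip(0.0); st("up")
im,d,W=meas(); cv2.imwrite("pics/w4.png",im)
z=W[...,2]; p=W[(np.hypot(W[...,0]-C[0],W[...,1]-C[1])<.04)&(z>.109)&(z<.12)]
r=cv2.minAreaRect((p[:,:2]*1000).astype(np.float32)); print("bar",r,"before 77.6")
E
```

```text
up 19.05 tip [ 0.4801 -0.1206  0.1995] F [-0.3  0.4  0.3] T [ 0.02  0.03 -0.08] op 0.0004 q7 1.03
disc z 0.0941 bar z 0.1135 1896 513
bar ((479.6845703125, -121.7275619506836), (11.284990310668945, 52.93321990966797), 78.03117370605469) before 77.6
```

View pics/w4.png

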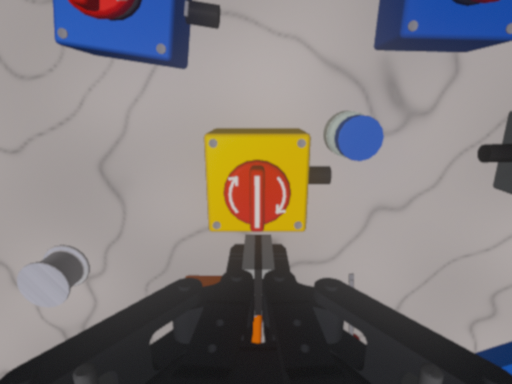

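The button is out, the bar is back at 78.0° (77.6° before), and the jar is undisturbed at (358,137). Next is the start button.

```bash
python3 - <<'E'
from h import *
n=env.nose_length; G=np.array([0.5245,0.199])
q=quat(PSI+np.pi)
env.reach([*G,0.2+n],q); st("over")
im,d,W=cloud("wrist"); z=W[...,2]; m=(im[...,1]>90)&(im[...,2]<80)&(im[...,0]<110)&(np.hypot(W[...,0]-G[0],W[...,1]-G[1])<.03)&(z>.06)
p=W[m]; print(m.sum(),np.median(p,0),(p.min(0)+p.max(0))/2)
if m.sum()>50:
    g=cv2.minEnclosingCircle((p[:,:2]*1000).astype(np.float32)); print(g)
    if np.hypot(*(np.array(g[0])/1000-G))<.008 : G=np.array(g[0])/1000
env.movel([*G,0.08+n],velocity=0.12); st("near")
r=env.movel([*G,0.0650+n],velocity=0.02,stop_force=14); st(f"press {r}")
env.dwell(0.25); st()
E
```

```text
over 20.32 tip [0.525  0.1974 0.1996] F [-0.3  0.7  0.7] T [-0.05  0.01 -0.01] op 0.0002 q7 0.41
846 [0.52312933 0.19971767 0.071059  ] [0.52530602 0.19976766 0.06693356]
((525.4261474609375, 199.67620849609375), 16.970317840576172)
near 21.52 tip [0.5258 0.2    0.0808] F [-0.2 -0.2  0.2] T [-0.03  0.01 -0.03] op 0.0002 q7 0.28
press True 22.24 tip [0.5256 0.1997 0.0661] F [-0.9 -1.5  7.4] T [-0.23  0.27 -0.03] op -0.0001 q7 0.27
 22.49 tip [0.5256 0.1997 0.0661] F [-1.1 -0.9  6.4] T [-0.24  0.26  0.02] op -0.0002 q7 0.27
```

Start is fully in, with the tip at 66.1 mm and the force past 5 N. Now I'll retreat and check.

```bash
python3 - <<'E'
from h import *
s=env.get_state(); n=env.nose_length
env.movel([*s["tcp_pos"][:2],0.25+n]); env.dwell(0.3); st("up")
im,d,W=cloud("wrist"); z=W[...,2]; m=(im[...,1]>90)&(im[...,2]<80)&(im[...,0]<110)&(np.hypot(W[...,0]-.525,W[...,1]-.2)<.014); print("green z",np.median(z[m]))
im,d,W=cloud("top"); cv2.imwrite("pics/top1.png",im); i0=np.load("top0.npz")["im"]
df=(cv2.absdiff(im,i0).max(-1)>40); 
for nme,(u,v) in dict(jar=(257,214),reel=(372,187),meter=(133,197),driver=(267,130),red=(291,206)).items(): print(nme,df[v-14:v+15,u-14:u+15].sum())
c=W[(np.hypot(W[...,0]-C[0],W[...,1]-C[1])<.04)&(W[...,2]>.109)&(W[...,2]<.12)]; print("bar",cv2.minAreaRect((c[:,:2]*1000).astype(np.float32)),c[:,2].mean())
E
```

```text
up 24.18 tip [0.5255 0.1997 0.2497] F [ 0.9  0.4 -0.3] T [-0.   -0.03  0.02] op -0.0003 q7 0.46
green z 0.0712425202424053
jar 737
reel 0
meter 0
driver 0
red 288
bar ((489.03790283203125, -122.79120635986328), (11.219843864440918, 37.43193054199219), 75.58856201171875) 0.11441758254317727
```

View pics/top1.png

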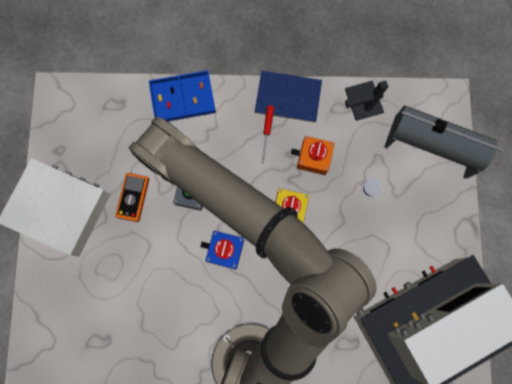

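The arm hides the jar and part of the red button in the top view. The reel, meter and screwdriver pixels are unchanged. I'll check the jar from the scene camera, then hand in.

```bash
python3 - <<'E'
from h import *
im,d,W=cloud("scene"); z0=np.load("scene0.npz")
for I,w in((z0["im"],z0["W"]),(im,W)):
    i=I.astype(int); m=(i[...,0]>100)&(i[...,2]<70)&(np.hypot(w[...,0]-.46,w[...,1]+.02)<.05)
    print("jar",m.sum(),np.median(w[m],0) if m.any() else "")
    b=w[(np.hypot(w[...,0]-C[0],w[...,1]-C[1])<.04)&(w[...,2]>.109)&(w[...,2]<.12)]; print("bar",cv2.minAreaRect((b[:,:2]*1000).astype(np.float32)),b[:,2].mean())
job.job_done()
E
```

```text
jar 119 [ 0.45956376 -0.01603781  0.06085613]
bar ((482.0721435546875, -120.24026489257812), (11.2926025390625, 52.816802978515625), 77.45052337646484) 0.11422511152054311
jar 124 [ 0.45989228 -0.01605431  0.0606373 ]
bar ((483.49700927734375, -121.47309875488281), (13.531798362731934, 53.82064437866211), 78.61628723144531) 0.1142957914047314
the job is handed in; nothing more can be done
```

The emergency-stop test is done and handed in at about 24 s on the robot's clock; the hand-in itself reports no verdict.

- **Press:** I pressed the red button with closed fingertips until it latched. The disc then measured about 86 mm above the bench.
- **Twist:** I held the loosely open fingers either side of the bar and turned it clockwise by about 0.75 rad. This is estimated from the pictures, since the joint can't be read directly. The button popped out, and I followed it back and lifted off.
- **Start:** I pressed the green button with closed fingertips down to 66 mm, about 6 mm in. Then I retreated, leaving the fingertips 250 mm above the bench.

**Last checks:**
- **Red button:** the bar top is at 114 mm and within about 1° of its starting angle.
- **Green button:** it is back out at about 71 mm.
- **Bystanders:** the jar is unmoved to within 1 mm. The reel, meter and screwdriver are unchanged in the overhead picture.
- **Forces:** the readings taken at the end of each move were about 8 N at most, and the last one, clear of everything, was about 1 N.

**Disagreements:**
- In the last overhead view the arm hid the jar and part of the red button. That made the bar angle there unreliable, so I took both from the scene camera instead.
- Mid-twist the button measured only about 92 mm. It rose to its final height after a slightly larger turn.

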